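# Lever open the reagent case and tip a bottle for inspection

## Robot

A 6-joint arm with a two-finger parallel gripper is mounted at the origin on a cart in front of the work surface, level with it; the furniture and walls round the work are solid. World frame = base frame: x ahead of the robot, y to its left, z up, the work surface at z = 0. Lengths are in m, angles in rad, forces in N, time in s.
With the tool pointing down it reaches from about 0.375 to 0.9 m from the base axis. Payload 3.1 kg.
Tool frame: the origin (TCP) lies at the very end of the fingers, on their centre line; the grasp point (between the pads) lies 19 mm behind it (ctrl.grasp_offset is the distance from the TCP to the grasp point, in m); z points along the fingers, y is the line along which they close (so a half turn about z gives the same grasp; the last joint's range is limited). The gripper opens to 85 mm and grips with 20 to 120 N. Pads are 22 mm wide; open, the fingers measure 114 mm over their backs; the gripper's body (76 mm by 85 mm) begins 54 mm behind the grasp point. The pads swing forward as they close: fully open they stand 13 mm farther back than shut.
Start: joints at [1.135, 0.527, 1.433, -0, 1.181, -0.178], TCP at [0.159, 0.604, 0.231] pointing down, gripper open.
Joint ranges: [-3.08, 3.08], [-0.75, 2.2], [0.22, 2.44], [-1.43, 4.57], [0, 2.65], [-2.85, 2.85]. Speed limits (rad/s): [2.79, 2.79, 3.14, 3.14, 3.14, 3.14].

## Interface

Orientations are given as a rotation vector (axis times angle).
In Python, from workcell import ctrl gives the robot as it stands.
- The arm moves only by the shell command python3 nudge.py 'ROWS' [OPENING] [FORCE]. ROWS is rows parted by semicolons, their numbers by spaces, 1 to 5 of them, each of 6 numbers: dx, dy, dz in m, then a rotation vector rx, ry, rz in rad; each row shifts and turns the commanded pose from where the row before left it, along the tool's axes as they then stand; what a row does not reach is not made up. A row lasts 1/8 s, in which the tool goes at most 0.0625 m and 0.188 rad, less where a joint would pass 70% of its speed; a pose out of reach is approached as far as the arm can. OPENING is the finger opening in m, set as the command begins (- or left out keeps the last). The fingers move at their own pace and stop on an object; FORCE is the grip in N (left out, the last holds). Time passes only in rows, so rows that do not move let the fingers close. It prints the time, the measured TCP pose, the force, the opening and the grip force at its end.
- ctrl.get_obs(): the state, without advancing time (a new reading comes with each control period).
- ctrl.capture(name): name is "scene" or "top" or "wrist"; returns the picture (400x640x3 uint8, red, green, blue); there is no depth.
- ctrl.camera_model(name): a dict with "K" (3x3 intrinsics, pixels), "k1" (the pictures are not rectified: a ray, as slopes to the right and down, at radius r is drawn at 1 + k1 r^2 times it, then the intrinsics apply), "T" (4x4, takes a point from camera to world coordinates); the wrist camera has in their place "hand_eye" (4x4, takes a point from camera to tool coordinates, whose origin is the TCP and whose axes are the flange's). Camera axes: x right, y up, looking along -z (the intrinsics and any distortion apply to the point x, -y, -z); pixel columns grow to the right and rows downward; lengths in m; the calibration is good to about 2 mm. A picture is of the moment at which its call begins: read the wrist's pose just before it. camera_model takes no time and is no camera call.
- ctrl.hand_in(): hands the job in; it is judged then, once.
The state is a dict: "time": time; "joint_positions": joint angles; "joint_vel": joint speeds; "joint_efforts": joint torques, N m; "ee_pos": TCP position; "tool_rot": TCP orientation; "force": force on the tool from outside, world axes, zero at the start; "torque": the same for the moment, N m; "grip_width": finger opening in m; "gripper_force": force on a finger pad.
Only numpy, scipy, OpenCV 4.12 (cv2) and the standard library are available. Lean on these libraries where they do the work, as an engineer would, in place of code of your own. Each camera call takes 0.05 s, during which the arm holds its last target. There are 200 camera calls.

## Task

Using the wooden-handled spatula, slip its blade into the notch under the lid of the small reagent case, lever the lid up and swing it open past upright so that it stays open, keeping the fingers off it at least until it is half open; then put the spatula back down on the bench. Draw the small brown screw-cap bottle straight up out of its well and, once it is clear of the case, turn it onto its side, and finish still holding it like that, about level and raised higher than the open lid, to be looked through for sediment. Leave the other bottles, the dropper vial and the timer where they stand.

Things in the scene. Friction and masses are not known exactly. Their poses are not given: they have to be found in the camera images.
- case: Grey case, 110 (x) x 130 (y) x 40 mm without its lid, fixed. Origin: centre of its underside; +x from its front to its hinge, z up. A dark insert fills it to z = 39 (rim 40). Two narrow wells, 22 mm wide, floor at z = 18, at x = -20, y = 30 and -30; two wide ones, 30 mm, at x = 28, y = 32 and -32. What stands in them ends at z = 61 to 66.
- lid (a joint): Hinge of the case's clear shell lid (110 x 130 x 32 mm high, walls 2.5 mm, 90 g). 0 = shut, grows as it opens, 1.57 = upright, stop at 2.0. Axis: the case's y direction through its x = 55, z = 40 mm. A friction hinge: the lid stays where it is left; about 1.3 N at its front edge lifts it.
- lid_notch (a point): Middle of the upper edge of the blade notch, on the outer face of the lid's front wall. The notch is a cut-out 40 mm wide, 7 mm high at the foot of that wall: lid shut, it is open from the case rim (z = 40) to this point (z = 47), at the case's x = -55. A grey lip juts 3.5 mm forward just above it. 25 mm behind it are free. Moves with the lid.
- spatula: Laboratory spatula lying on the bench: wooden handle 90 x 18 x 18 mm, steel blade 14 mm wide, 2 mm thick, round end; 60 g. Origin: underside of the handle at the grip point; +x to the blade's end, z up. Handle from x = -65 to +25 mm, blade on to +95 mm, its mid-plane 9 mm above the underside.
- spatula_tip (a point): End of the spatula's blade, mid-thickness.
- brown_bottle: Small brown glass bottle with a screw cap, 43 mm high: body 20 mm across and 34 mm high, cap 16 mm across. Origin: centre of its underside; z runs along its axis to the cap. It stands in one of the two narrow wells, its upper 22 mm above the insert; 20 to 40 g.
- dropper_vial: Slender dropper vial, 14 mm across, 48 mm high with its nozzle, in the other narrow well. Origin: its underside, 2 mm beside the vial's axis. To be left alone.
- white_bottle_a: White screw-cap bottle, 28 mm across and 57 mm high, in the wide well at +y. Origin: centre of its underside. To be left alone.
- white_bottle_b: White screw-cap bottle, 28 mm across and 57 mm high, in the wide well at -y. Origin: centre of its underside. To be left alone.
- timer: Flat bench timer, 66 x 62 x 18 mm, on the bench left of the case. Origin: centre of its underside. To be left alone.

How it is judged:
On the way, in this order (a step that is already met when the one before it is completed fails the run):
1. the spatula's blade has lifted the lid (value of joint lid above 0.15 rad and contact force between spatula and lid above 0.1 N), for 0.1 s.
2. the lid stands open past upright and the spatula lies released on the bench (value of joint lid above 1.6 rad and height (world z) of spatula below 0.02 m and contact force between the fingers and spatula below 0.05 N), for 0.2 s.
3. the brown bottle has been drawn upright, clear of its well (height (world z) of brown_bottle above 0.06 m and angle between brown_bottle's own z axis and vertical below 0.4 rad), for 0.1 s.
At the end, for the whole second after the job is handed in: The brown bottle is held still by the fingers alone, on its side (65 to 115 degrees from upright), its underside over 160 mm above the bench (the open lid reaches 150 mm); the lid stands open past upright (over 1.6 rad); the spatula lies flat and still on the bench (height (world z) of brown_bottle above 0.16 m and angle between brown_bottle's own z axis and vertical between 1.13 and 2.01 rad and contact force between the fingers and brown_bottle above 0.5 N and contact force between brown_bottle and case below 0.05 N and contact force between brown_bottle and lid below 0.05 N and linear speed of each of brown_bottle, spatula below 0.03 m/s and value of joint lid above 1.6 rad and height (world z) of spatula below 0.02 m and angle between spatula's own x axis and vertical above 1.4 rad); the arm keeps its last pose, push and grip.
It fails at once if the fingers touch the lid while it is less than half open (value of joint lid below 0.8 rad and contact force between the fingers and lid above 0.5 N).
It fails at once if another bottle, the vial or the timer is moved more than 20 mm (distance of any of white_bottle_a, white_bottle_b, dropper_vial, timer from where it was at the start of the episode above 0.02 m).
It also fails if it takes over 61 s, if anything falls off the work surface, if the arm or the gripper's body presses on something with over 40 N, if the wrist force passes 120 N, or if a joint passes its speed limit or range.

## Working session

There is one attempt and no reset: what is moved stays moved. The work goes in short steps, Python scripts to look and compute and a shell command to move; the robot and the scene stay as the last step left them, time stands still between calls to the robot, and variables do not carry over. Pictures are saved under pics/ and viewed, at most 10 in all, crops included, and the job is handed in when it is done.

```bash
ls; mkdir -p pics; python3 - <<'E'
from workcell import ctrl
import cv2,numpy as np
o=ctrl.get_obs();print({k:np.round(v,3) for k,v in o.items()})
for n in("scene","top"):
    cv2.imwrite(f"pics/{n}0.png",ctrl.capture(n)[:,:,::-1]); print(n,{k:np.round(v,4).tolist() for k,v in ctrl.camera_model(n).items()})
print({k:np.round(v,4).tolist() for k,v in ctrl.camera_model("wrist").items()}, ctrl.grasp_offset)
E
```

```text
nudge.py
pics
workcell.py
{'time': np.float64(0.0), 'joint_positions': array([ 1.134,  0.528,  1.434, -0.   ,  1.181, -0.179]), 'joint_vel': array([ 0.   , -0.   , -0.   , -0.001, -0.001,  0.002]), 'joint_efforts': array([ 1.0000e-03, -4.4235e+01, -1.7802e+01, -0.0000e+00,  8.0000e-03,
        0.0000e+00]), 'ee_pos': array([0.159, 0.604, 0.23 ]), 'tool_rot': array([-4.040e-01, -3.115e+00,  3.000e-03]), 'force': array([-0.297, -0.246, -0.796]), 'torque': array([-0.007, -0.015, -0.059]), 'gripper_force': np.float64(0.0), 'grip_width': np.float64(0.085)}
scene {'K': [[470.2134, 0.0, 315.8582], [0.0, 470.2134, 196.4866], [0.0, 0.0, 1.0]], 'k1': -0.1354, 'T': [[0.7278, 0.4936, -0.4761, -0.032], [-0.6857, 0.5308, -0.498, -0.6617], [0.0069, 0.6889, 0.7248, 0.9642], [0.0, 0.0, 0.0, 1.0]]}
top {'K': [[490.8169, 0.0, 313.917], [0.0, 490.8169, 205.4904], [0.0, 0.0, 1.0]], 'k1': -0.1419, 'T': [[0.017, 0.986, -0.166, 0.4094], [-0.9999, 0.0171, -0.0008, -0.0252], [0.0021, 0.166, 0.9861, 1.1944], [0.0, 0.0, 0.0, 1.0]]}
{'K': [[276.333, 0.0, 317.4846], [0.0, 276.333, 201.9887], [0.0, 0.0, 1.0]], 'k1': -0.0241, 'hand_eye': [[-0.0003, 0.9484, 0.3171, 0.0827], [1.0, 0.0006, -0.0008, -0.0005], [-0.001, 0.3171, -0.9484, -0.1432], [0.0, 0.0, 0.0, 1.0]]} 0.0187
```

View pics/top0.png

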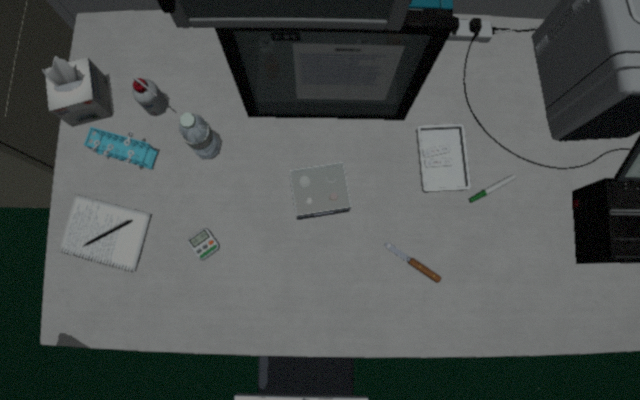

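View pics/scene0.png

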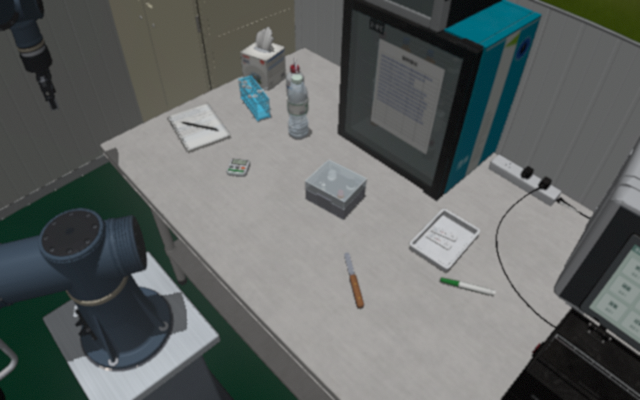

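```bash
cat > h.py <<'E'
from workcell import ctrl
import cv2,numpy as np
from scipy.spatial.transform import Rotation as R
def cam(n):
    m=ctrl.camera_model(n)
    if n=="wrist":
        o=ctrl.get_obs();T=np.eye(4);T[:3,:3]=R.from_rotvec(o["tool_rot"]).as_matrix();T[:3,3]=o["ee_pos"]
        m["T"]=T@np.array(m["hand_eye"])
    return m
def shot(n,f=None):
    m=cam(n);im=ctrl.capture(n)[:,:,::-1].copy()
    if f:cv2.imwrite(f,im)
    return m,im
def rays(m,px):
    px=np.array(px,float).reshape(-1,1,2);K=np.array(m["K"])
    u=cv2.undistortPoints(px,K,np.array([m["k1"],0,0,0,0.]))[:,0]
    T=np.array(m["T"]);d=np.c_[u[:,0],-u[:,1],-np.ones(len(u))]@T[:3,:3].T
    return T[:3,3],d
def onz(m,px,z):
    c,d=rays(m,px);return c+d*((np.asarray(z)-c[2])/d[:,2])[:,None]
def proj(m,P):
    T=np.linalg.inv(np.array(m["T"]));p=np.atleast_2d(P)@T[:3,:3].T+T[:3,3]
    q=np.c_[p[:,0]/-p[:,2],-p[:,1]/-p[:,2],np.ones(len(p))]
    return cv2.projectPoints(q,np.zeros(3),np.zeros(3),np.array(m["K"]),np.array([m["k1"],0,0,0,0.]))[0][:,0]
def tri(m1,p1,m2,p2):
    (c1,d1),(c2,d2)=rays(m1,p1),rays(m2,p2);d1=d1[0]/np.linalg.norm(d1[0]);d2=d2[0]/np.linalg.norm(d2[0])
    s=np.linalg.lstsq(np.c_[d1,-d2],c2-c1,rcond=None)[0];a=c1+s[0]*d1;b=c2+s[1]*d2
    return (a+b)/2,np.linalg.norm(a-b)
def handle(m,im,z=.012):
    hsv=cv2.cvtColor(im,cv2.COLOR_BGR2HSV)
    k=cv2.inRange(hsv,(4,110,50),(20,255,255))
    n,l,s,c=cv2.connectedComponentsWithStats(k);i=1+np.argmax(s[1:,4])
    box=cv2.boxPoints(cv2.minAreaRect(np.argwhere(l==i)[:,::-1].astype(np.float32)))
    return s[i],c[i],box,onz(m,[c[i]],z)[0],onz(m,box,z)
E
python3 - <<'E'
from h import *
np.set_printoptions(precision=4,suppress=True)
for n in("top","scene"):
    m,im=shot(n);r=handle(m,im);print(n,*r,sep="\n")
    if n=="top":
        print(onz(m,[(387,245)],.009), "case top corners z=.072",onz(m,[(290,168),(343,164),(351,209),(297,216)],.072))
        print("timer",onz(m,[(204,244)],.018))
        cv2.imwrite("pics/crop.png",cv2.resize(im[150:290,270:450],None,fx=4,fy=4,interpolation=2))
E
```

```text
(no output)
```

View pics/crop.png

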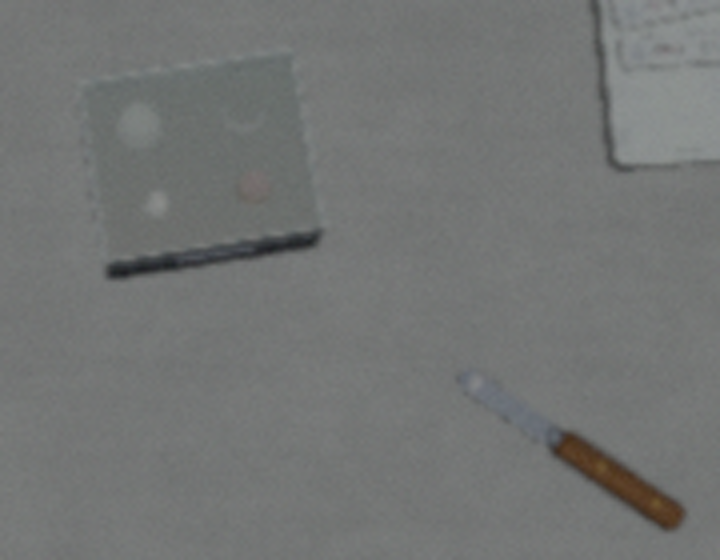

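```bash
cat >> h.py <<'E'
def go(x,y,z,yaw):
    "tool-frame shift and turn from the measured pose to a tool-down pose with tool x at yaw"
    o=ctrl.get_obs();A=R.from_rotvec(o["tool_rot"]);X=A.as_matrix()[:,0]
    G=R.from_matrix(np.array([[np.cos(yaw),np.sin(yaw),0],[np.sin(yaw),-np.cos(yaw),0],[0,0,-1]]).reshape(3,3))
    print("at",np.round(o["ee_pos"],4),"yaw",round(np.arctan2(X[1],X[0]),4),"shift",np.round(A.inv().apply(np.array([x,y,z])-o["ee_pos"]),4),"turn",np.round((A.inv()*G).as_rotvec(),4),"t",round(float(o["time"]),2))
E
R='-.0384 -.0427 -.0015 0 0 0'
python3 nudge.py '-.0384 -.0427 -.0015 0 0 0;-.0384 -.0427 -.0015 0 0 0;-.0384 -.0427 -.0015 0 0 0;-.0384 -.0427 -.0015 0 0 0;-.0384 -.0427 -.0015 0 0 0'
python3 nudge.py '-.0384 -.0427 -.0015 0 0 0;-.0384 -.0427 -.0015 0 0 0;-.0384 -.0427 -.0015 0 0 0;-.0384 -.0427 -.0015 0 0 0;-.0384 -.0427 -.0015 0 0 0'
python3 nudge.py '-.0384 -.0427 -.0015 0 0 0;-.0384 -.0427 -.0015 0 0 0;-.0384 -.0427 -.0015 0 0 0;0 0 0 0 0 0'
python3 - <<'E'
from h import *
m,im=shot("wrist","pics/w1.png"); go(.467,-.277,.2,.98)
E
```

```text
time: 0.82
ee_pos: [0.2912, 0.3474, 0.239]
tool_rot: [0.403, 3.115, 0.0]
force: [1.0, -1.1, -0.1]
grip_width: 0.085
gripper_force: 0.0
time: 1.45
ee_pos: [0.4224, 0.0918, 0.2465]
tool_rot: [0.404, 3.115, 0.0]
force: [1.0, -0.6, -0.6]
grip_width: 0.0853
gripper_force: 0.0
time: 1.95
ee_pos: [0.503, -0.0636, 0.2509]
tool_rot: [0.411, 3.112, -0.002]
force: [0.4, 0.5, -0.2]
grip_width: 0.0855
gripper_force: 0.0
at [ 0.501  -0.0613  0.2505] yaw 2.8805 shift [-0.0229 -0.2172  0.0505] turn [-2.0000e-04 -5.0000e-04  1.9005e+00] t 2.0
```

View pics/w1.png

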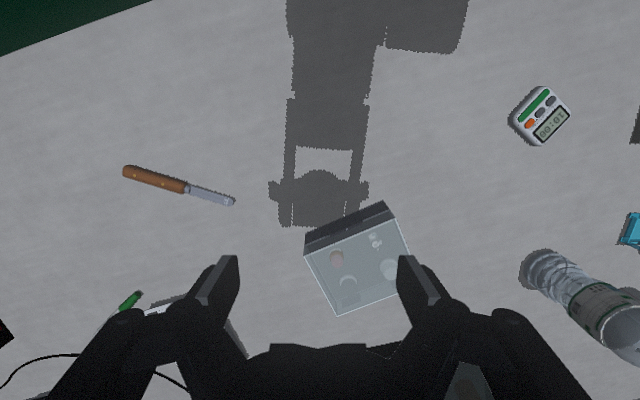

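```bash
python3 - <<'E'
from h import *
np.set_printoptions(precision=4,suppress=True)
m,im=shot("wrist");r=handle(m,im);print(r[1],r[3],r[4],"tip",onz(m,[(235,202)],.009),sep="\n")
c=im[190:330,290:430];cv2.imwrite("pics/w1c.png",cv2.resize(c,None,fx=4.2,fy=4.2,interpolation=2))
E
```

```text
[150.9597 181.5879]
[ 0.4527 -0.2955  0.012 ]
[[ 0.4347 -0.3362  0.012 ]
 [ 0.4234 -0.3258  0.012 ]
 [ 0.4709 -0.2526  0.012 ]
 [ 0.483  -0.2624  0.012 ]]
tip
[[ 0.5138 -0.1904  0.009 ]]
```

View pics/w1c.png

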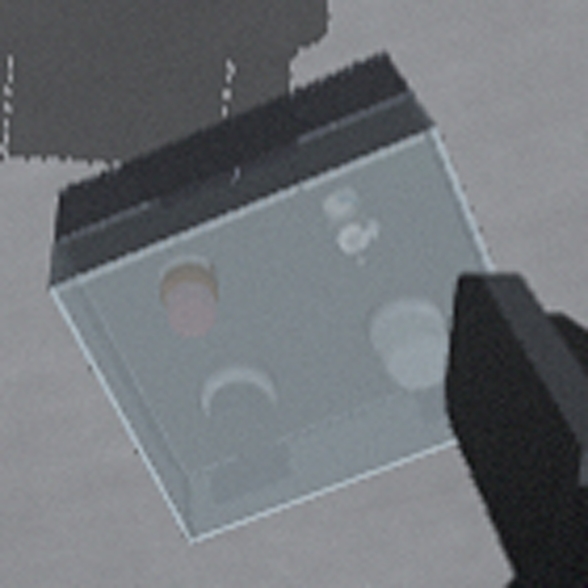

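```bash
python3 - <<'E'
from h import *
np.set_printoptions(precision=4,suppress=True)
m=cam("wrist");P=lambda x,y:(x/4.2+290,y/4.2+190)
for z,a in((.072,[(53,290),(436,128),(193,541)]),(.04,[(57,240),(408,92)]),(0,[(62,190),(387,52)])):
    q=onz(m,[P(*p) for p in a],z);d=q[1]-q[0];print(z,q.tolist(),"len",np.linalg.norm(d),"yaw",np.arctan2(-d[0],d[1]),"mid",(q[0]+q[1])/2, np.linalg.norm(q[-1]-q[0]))
t=ctrl.camera_model("top");Q=lambda x,y:(x/4+270,y/4+150)
for a in([(108,268),(320,233)],[(112,262),(318,230)]):
    q=onz(t,[Q(*p) for p in a],.04);print("top rim",q.tolist())
q=onz(t,[Q(*p) for p in [(107,264),(322,228),(294,52),(83,86)]],.072);print(q,np.linalg.norm(q-np.roll(q,1,0),axis=1), q.mean(0))
tip,_=0,0
print(tri(t,[Q(460,375)],m,[(235,202)]))
E
```

```text
0.072 [[0.5950638339192456, -0.105459888626087, 0.07200000000000001], [0.5718549020846445, 0.02031107812125569, 0.07200000000000001], [0.7010152444214948, -0.08590478926169959, 0.07200000000000001]] len 0.12789445098777485 yaw 0.18248047509924692 mid [ 0.5835 -0.0426  0.072 ] 0.10774090819446061
0.04 [[0.5942964794182045, -0.10546933346968076, 0.03999999999999998], [0.5720928273782823, 0.019555485381353585, 0.03999999999999998]] len 0.12698113045899337 yaw 0.17576142864837543 mid [ 0.5832 -0.043   0.04  ] 0.12698113045899337
0 [[0.5944905455704373, -0.10550562087788573, 0.0], [0.5722598390896142, 0.021650168981691323, 0.0]] len 0.1290844653916552 yaw 0.17308116911925966 mid [ 0.5834 -0.0419  0.    ] 0.1290844653916552
top rim [[0.5753219270886609, 0.015403781615788453, 0.040000000000000036], [0.5985622307128836, -0.11047698259328992, 0.040000000000000036]]
top rim [[0.5789650011017798, 0.013107197876403957, 0.040000000000000036], [0.6003545015365371, -0.10927357577845576, 0.040000000000000036]]
[[ 0.573   0.0149  0.072 ]
 [ 0.5963 -0.1093  0.072 ]
 [ 0.7011 -0.0923  0.072 ]
 [ 0.6784  0.0314  0.072 ]] [0.1066 0.1263 0.1062 0.1259] [ 0.6372 -0.0388  0.072 ]
(array([ 0.5217, -0.2039, -0.03  ]), np.float64(0.0007219490769868381))
```

```bash
python3 nudge.py '-.0057 -.0543 .01 0 0 0;-.0057 -.0543 .01 0 0 0;-.0057 -.0543 .01 0 0 0;-.0057 -.0543 .01 0 0 0;0 0 0 0 0 .18' .05 >/dev/null
python3 nudge.py '0 0 0 0 0 .18;0 0 0 0 0 .18;0 0 0 0 0 .18;0 0 0 0 0 .18;0 0 0 0 0 .18' >/dev/null
python3 nudge.py '0 0 0 0 0 .18;0 0 0 0 0 .18;0 0 0 0 0 .18;0 0 0 0 0 .18;0 0 0 0 0 .1'
python3 - <<'E'
from h import *
np.set_printoptions(precision=4,suppress=True)
go(.4646,-.2784,.003,.98);m,im=shot("wrist","pics/w2.png");r=handle(m,im);print(*r,sep="\n");
b=r[4];
E
```

```text
time: 3.92
ee_pos: [0.4669, -0.2729, 0.2108]
tool_rot: [-2.769, -1.481, 0.001]
force: [-0.3, -0.2, 0.8]
grip_width: 0.0501
gripper_force: 0.0
at [ 0.4669 -0.2729  0.2108] yaw 0.9826 shift [-0.0059  0.0015  0.2078] turn [-0.0016 -0.0005  0.0026] t 3.92
[312 203  13  24 264]
[318.1629 215.1932]
[[312. 203.]
 [324. 203.]
 [324. 226.]
 [312. 226.]]
[ 0.4377 -0.3157  0.012 ]
[[ 0.4405 -0.297   0.012 ]
 [ 0.4535 -0.3057  0.012 ]
 [ 0.4356 -0.333   0.012 ]
 [ 0.4222 -0.324   0.012 ]]
```

View pics/w2.png

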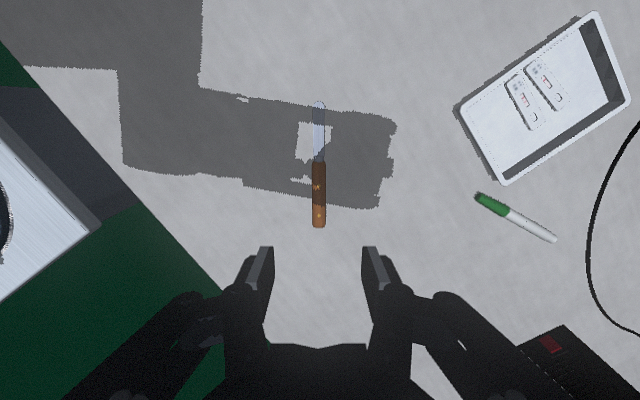

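```bash
python3 - <<'E'
from h import *
np.set_printoptions(precision=4,suppress=True)
m=cam("wrist");q=onz(m,[(319,101),(319,162),(319,227)],[.009,.016,.012]);print(q)
u=np.array([np.cos(.98),np.sin(.98)]);print(np.linalg.norm(q[0]-q[1]),np.linalg.norm(q[1]-q[2]),"origins",q[0,:2]-.095*u,q[1,:2]-.025*u,q[2,:2]+.065*u,"dir",np.arctan2(*(q[0]-q[2])[1::-1]))
E
```

```text
[[ 0.5178 -0.1975  0.009 ]
 [ 0.4783 -0.2566  0.016 ]
 [ 0.4291 -0.3304  0.012 ]]
0.07138210653555897 0.08877475768708894 origins [ 0.4649 -0.2764] [ 0.4644 -0.2774] [ 0.4653 -0.2764] dir 0.9822691443022192
```

```bash
python3 nudge.py '-.0043 0 .05 0 0 0;0 0 .05 0 0 0;0 0 .05 0 0 0;0 0 .045 0 0 0;0 0 .0125 0 0 0'
python3 nudge.py '0 0 0 0 0 0;0 0 0 0 0 0;0 0 0 0 0 0;0 0 0 0 0 0' 0.0 100
python3 nudge.py '0 0 -.02 0 0 0;0 0 -.04 0 0 0;0 0 -.04 0 0 0;0 0 0 0 0 0'
python3 - <<'E'
from h import *
shot("wrist","pics/w3.png")
c,s=np.cos(.177),np.sin(.177);f=np.array([.584,-.044])
p=f-np.array([c,s])*(.095+.02);print("pre",p);go(*p,.04,.177)
E
```

```text
time: 4.6
ee_pos: [0.4633, -0.2763, 0.0011]
tool_rot: [-2.762, -1.485, 0.003]
force: [-0.0, 0.2, 0.5]
grip_width: 0.0499
gripper_force: 0.0
time: 5.1
ee_pos: [0.4658, -0.2798, 0.0052]
tool_rot: [2.766, 1.482, 0.002]
force: [0.3, 1.0, 6.8]
grip_width: 0.015
gripper_force: 99.5
time: 5.6
ee_pos: [0.4667, -0.2809, 0.1069]
tool_rot: [2.762, 1.48, 0.004]
force: [0.6, -0.5, -1.1]
grip_width: 0.0154
gripper_force: 98.6
pre [ 0.47079672 -0.06424888]
at [ 0.4656 -0.2799  0.1052] yaw 0.9838 shift [ 0.1825 -0.1154  0.0645] turn [ 0.0045 -0.0011  0.8068] t 5.65
```

View pics/w3.png

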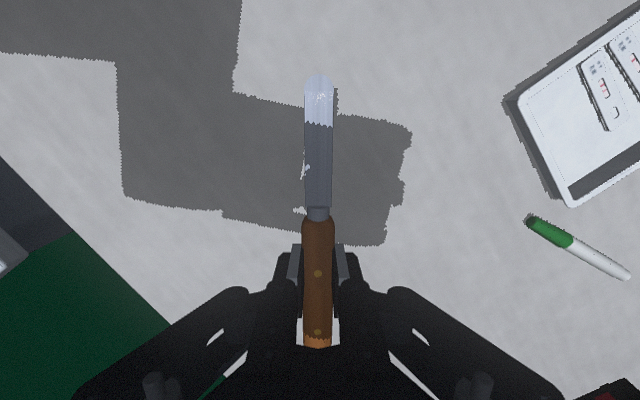

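```bash
python3 - <<'E'
from h import *
np.set_printoptions(precision=4,suppress=True)
m=ctrl.camera_model("wrist");m["T"]=m["hand_eye"];c,d=rays(m,[(319,74),(319,205),(319,222)])
for x,dd in((.093,d[0]),(.095,d[0]),(.097,d[0]),(.099,d[0]),(.027,d[1])):print(x,(c+dd*(x-c[0])/dd[0]))
mt,it=shot("top");ms,is_=shot("scene")
for mm,im,n in((mt,it,"t"),(ms,is_,"s")):
    a=proj(mm,cam("wrist")["T"][:3,3][None]*0+(R.from_rotvec(ctrl.get_obs()["tool_rot"]).apply([.097,0,-.004])+ctrl.get_obs()["ee_pos"]));print(n,a)
    x,y=a[0].astype(int);cv2.imwrite(f"pics/{n}tip.png",cv2.resize(im[y-25:y+25,x-35:x+35],None,fx=5,fy=5))
cv2.imwrite("pics/tips.png",np.hstack([cv2.imread("pics/ttip.png"),cv2.imread("pics/stip.png")]))
E
```

```text
0.093 [ 0.093  -0.0004 -0.0368]
0.095 [ 0.095  -0.0003 -0.0192]
0.097 [ 0.097  -0.0002 -0.0016]
0.099 [ 0.099  -0.0001  0.0159]
0.027 [ 0.027  -0.0001  0.0124]
t [[391.1791 239.7359]]
s [[348.0606 227.2068]]
```

View pics/tips.png

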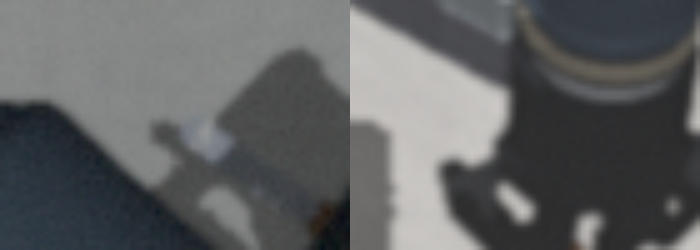

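```bash
python3 nudge.py '.0456 -.0289 0 0 0 0;.0456 -.0289 0 0 0 0;.0456 -.0289 0 0 0 0;.0456 -.0289 0 0 0 0;0 0 0 0 0 .161' >/dev/null
python3 nudge.py '0 0 0 0 0 .161;0 0 0 0 0 .161;0 0 0 0 0 .161;0 0 0 0 0 .161;0 0 0 0 0 0'
python3 - <<'E'
from h import *
c,s=np.cos(.177),np.sin(.177);f=np.array([.584,-.044])
p=f-np.array([c,s])*(.097+.02);go(*p,.0395,.177)
E
```

```text
time: 7.0
ee_pos: [0.4687, -0.0629, 0.1021]
tool_rot: [-3.128, -0.283, 0.004]
force: [0.0, -0.6, -0.8]
grip_width: 0.0154
gripper_force: 98.5
at [ 0.4687 -0.0629  0.1021] yaw 0.1806 shift [0.     0.0018 0.0626] turn [-0.0015  0.0025  0.0036] t 7.0
```

```bash
python3 nudge.py '0 .0018 .03 0 0 0;0 0 .0326 0 0 0;0 0 0 0 0 0'
python3 - <<'E'
from h import *
m,im=shot("wrist");go(.47,-.0646,.0395,.177)
o=ctrl.get_obs();A=R.from_rotvec(o["tool_rot"])
c,s=np.cos(.177),np.sin(.177)
for n,P in(("notch L/R top",[[.584-s*.02,-.044+c*.02,.047],[.584+s*.02,-.044-c*.02,.047]]),("tip",[A.apply([.097,0,-.004])+o["ee_pos"]])):print(n,proj(m,np.array(P)))
cv2.imwrite("pics/w4.png",cv2.resize(im[20:220,200:440],None,fx=3,fy=3,interpolation=2))
E
```

```text
time: 7.38
ee_pos: [0.4679, -0.0643, 0.0386]
tool_rot: [-3.126, -0.283, 0.009]
force: [0.3, -0.3, -0.5]
grip_width: 0.0151
gripper_force: 98.5
at [ 0.4688 -0.0646  0.0397] yaw 0.1804 shift [0.0012 0.0002 0.0002] turn [-0.002   0.0032  0.0034] t 7.42
notch L/R top [[272.49678019  17.15879292]
 [367.24205768  17.42696975]]
tip [[318.88394621  69.9435884 ]]
```

View pics/w4.png

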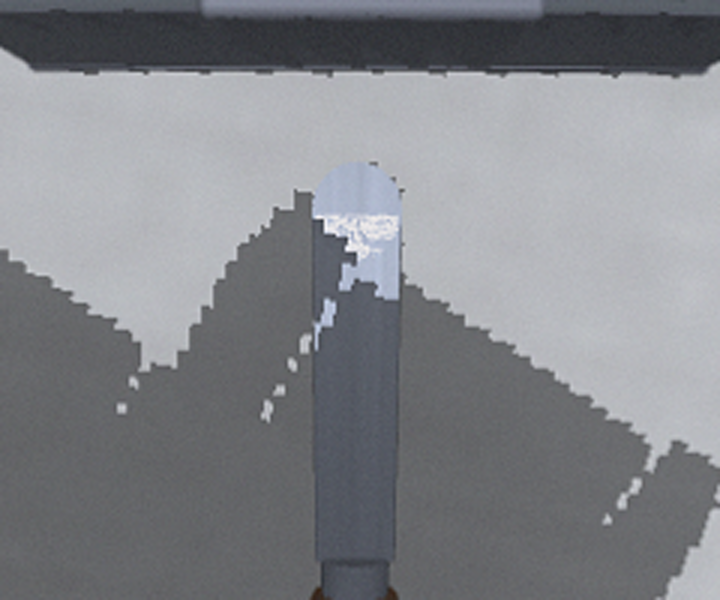

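```bash
python3 nudge.py '.01 .001 -.0005 0 0 0;.01 0 0 0 0 0;.005 0 0 0 0 0;0 0 0 0 0 0'
python3 nudge.py '.006 0 0 0 0 0;.006 0 0 0 0 0;0 0 0 0 0 0'
```

```text
time: 7.92
ee_pos: [0.4957, -0.0616, 0.0417]
tool_rot: [3.128, 0.281, 0.003]
force: [0.3, -0.4, -0.2]
grip_width: 0.0151
gripper_force: 98.5
time: 8.3
ee_pos: [0.5073, -0.0595, 0.0413]
tool_rot: [3.129, 0.281, 0.002]
force: [0.3, -0.0, -0.9]
grip_width: 0.0153
gripper_force: 98.5
```

```bash
python3 nudge.py '0 0 -.004 0 0 0;0 0 -.005 0 0 0;.001 0 -.006 0 0 0;.001 0 -.006 0 0 0;0 0 0 0 0 0'
python3 nudge.py '.003 0 -.008 0 0 0;.003 0 -.008 0 0 0;0 0 0 0 0 0'
```

```text
time: 8.93
ee_pos: [0.5088, -0.0591, 0.0629]
tool_rot: [3.129, 0.281, 0.002]
force: [-0.1, 0.1, -0.9]
grip_width: 0.015
gripper_force: 98.5
time: 9.3
ee_pos: [0.5153, -0.0581, 0.079]
tool_rot: [3.128, 0.281, 0.003]
force: [0.9, -0.3, -0.7]
grip_width: 0.0156
gripper_force: 98.5
```

```bash
python3 - <<'E'
from h import *
m,im=shot("scene");cv2.imwrite("pics/s5.png",cv2.resize(im[130:290,230:470],None,fx=3,fy=3,interpolation=2))
E
```

```text
(no output)
```

View pics/s5.png

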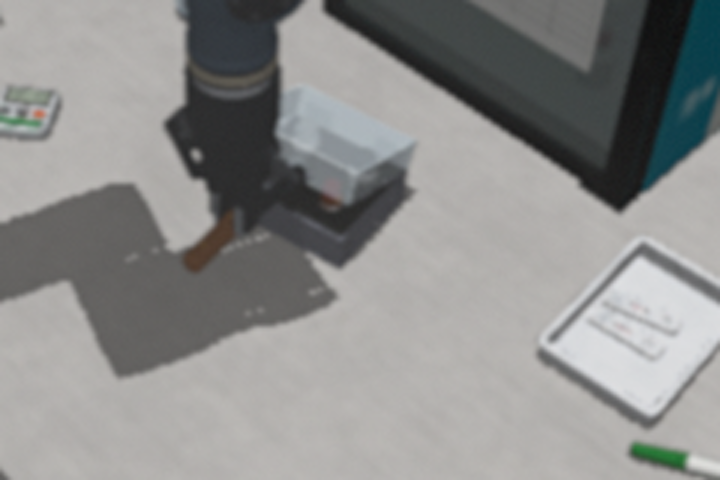

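```bash
python3 nudge.py '.004 0 -.0075 0 0 0;.004 0 -.0075 0 0 0;.0065 0 -.0087 0 0 0;.0065 0 -.0087 0 0 0;0 0 0 0 0 0'
python3 nudge.py '.006 0 -.0055 0 0 0;.006 0 -.0055 0 0 0;.007 0 -.0045 0 0 0;.007 0 -.0045 0 0 0;0 0 0 0 0 0'
python3 - <<'E'
from h import *
np.set_printoptions(precision=4,suppress=True)
o=ctrl.get_obs();print(o["force"]);c,s=np.cos(.177),np.sin(.177)
d=o["ee_pos"][:2]-[.584,-.044];print("tip in case x",(d@[c,s]+.097-.055)*1e3,"y",d@[-s,c],"blade z",o["ee_pos"][2]+.004)
E
```

```text
time: 9.98
ee_pos: [0.5363, -0.0544, 0.1115]
tool_rot: [3.128, 0.281, 0.004]
force: [-0.7, 0.0, -0.3]
grip_width: 0.0136
gripper_force: 98.4
time: 10.6
ee_pos: [0.5617, -0.0496, 0.131]
tool_rot: [3.129, 0.281, 0.003]
force: [0.0, 0.4, -0.1]
grip_width: 0.0137
gripper_force: 98.6
[ 0.0301  0.426  -0.1478]
tip in case x 19.0515411144467 y -0.001595803975404124 blade z 0.1349879978412726
```

```bash
python3 - <<'E'
from h import *
np.set_printoptions(precision=4,suppress=True)
m,im=shot("wrist","pics/w5.png");w3=cv2.imread("pics/w3.png")
for i in(w3,im):
    r=handle(m,i);print(r[0],r[1])
    print(cv2.cvtColor(i,cv2.COLOR_BGR2GRAY)[40:260:5,317:321].mean(1).astype(int))
t=w3[205:330,298:340];s=cv2.matchTemplate(im[180:350,280:360],t,5);print(cv2.minMaxLoc(s))
E
```

```text
[ 303  222   31  127 2978] [317.2968 290.5604]
[178 175 175 175 175 174 172 172 171 172 173 198 178 175 175 173 172  86
  86  85  87  84  86  85  83  83  82  83  83  81  81  81  81  77  84  82
  84  56  55  57  58  56  57  56]
[ 303  223   32  126 2865] [317.5469 293.0771]
[138 135 135 135 136 136 135 136 135 135 137 136 135 135 137 135 136 151
 151 152 152 153 153 152 150 169 110  95  63  77  78  79  76  77  73  72
  75  47  51  51  49  50  48  50]
(0.027582451701164246, 0.5745993256568909, (38, 0), (18, 31))
```

```bash
cat >> h.py <<'E'
CY=.177;CO=np.array([.584,-.044])+.055*np.array([np.cos(CY),np.sin(CY)])
def c2w(P):
    P=np.atleast_2d(P)/1e3;c,s=np.cos(CY),np.sin(CY);return np.c_[CO[0]+c*P[:,0]-s*P[:,1],CO[1]+s*P[:,0]+c*P[:,1],P[:,2]]
def lidp(t,r,h,y=0):return (55-r*np.cos(t)+h*np.sin(t),y,40+r*np.sin(t)+h*np.cos(t))
E
python3 - <<'E'
from h import *
np.set_printoptions(precision=1,suppress=True)
m=cam("wrist")
for t in np.arange(.5,1.4,.1):
    print(round(t,1),proj(m,c2w([lidp(t,113.5,7),lidp(t,113.5,10),lidp(t,110,7),lidp(t,110,32),lidp(t,0,32)]))[:,1])
g=cv2.cvtColor(cv2.imread("pics/w5.png"),cv2.COLOR_BGR2GRAY)
for c in(250,290,319,345,390):print(c,g[118:190:2,c-1:c+2].mean(1).astype(int))
E
```

```text
0.5 [180.5 179.3 175.3 163.1  -1.9]
0.6 [173.8 171.9 168.4 149.7  -5.8]
0.7 [164.3 161.6 158.9 132.7  -9.2]
0.8 [151.7 148.1 146.5 111.7 -12. ]
0.9 [135.6 131.  130.7  86.6 -14.2]
1.0 [115.6 109.9 111.3  57.3 -15.8]
1.1 [ 91.6  84.8  88.3  24.3 -16.8]
1.2 [ 63.5  55.6  61.5 -11.7 -17.1]
1.3 [ 31.7  22.8  31.4 -49.5 -16.9]
250 [138 138 136 137 137 137 136 137 136 137 136 136 137 135 137 136 138 136
 135 137 137 139 153 179 124 100  99  99 100 100 120 139 160 161 160 160]
290 [137 136 135 136 137 138 148 162 172 165 165 162 140 135 135 136 133 135
 135 137 135 136 145 179 125  96  94  96  99  69  66  62  75  87  87  86]
319 [136 135 142 152 152 152 151 151 151 152 154 151 151 151 152 151 154 151
 153 151 152 150 158 183 126 111 111 109 106  74  66  63  69  80  76  78]
345 [135 136 137 135 137 135 124 120 122 123 127 127 128 127 123 129 134 135
 135 137 137 135 150 176 130  95  95  97  98  74  66  61  73  88  88  89]
390 [136 137 137 135 137 137 138 138 135 138 137 137 137 137 137 137 137 138
 139 139 140 144 152 175 146 101 103 104 102 101 108 111 167 165 161 159]
```

```bash
python3 - <<'E'
from h import *
np.set_printoptions(precision=1,suppress=True)
m=ctrl.camera_model("wrist");m["T"]=m["hand_eye"]
for f in np.arange(0,.7,.1):
    c,s=np.cos(f),np.sin(f);q=lambda x,z:(c*x-s*z,0,-.004+s*x+c*z)
    print(round(f,1),proj(m,np.array([q(.097,0),q(.034,0),q(.027,-.009),q(-.063,-.009)]))[:,1], "tip z rel TCP",-q(.097,0)[2]*1e3)
o=ctrl.get_obs();print(o["ee_pos"])
w=cv2.cvtColor(cv2.imread("pics/w5.png"),cv2.COLOR_BGR2GRAY);v=cv2.cvtColor(cv2.imread("pics/w3.png"),cv2.COLOR_BGR2GRAY)
for g in(v,w):
  for r in(130,150,190,200,208,214,218,222,240,300,340):print(r,g[r,294:344:2])
E
```

```text
0.0 [ 72.3 201.8 220.5 355.7] tip z rel TCP 4.0
0.1 [ 75.9 200.2 217.1 362.9] tip z rel TCP -5.683841414742331
0.2 [ 80.9 199.1 214.3 369.7] tip z rel TCP -15.27092508712094
0.3 [ 87.2 198.8 212.  375.9] tip z rel TCP -24.665460046149942
0.4 [ 94.3 199.  210.3 381.3] tip z rel TCP -33.7735792039391
0.5 [102.1 199.8 209.2 385.9] tip z rel TCP -42.504277244607685
0.6 [110.4 201.1 208.6 389.3] tip z rel TCP -50.770319919318446
[ 0.6 -0.   0.1]
130 [ 98  98  99 100 102  78  90  87  86  90  90  84  87  85  92  92  90  89
  89  81 100  97  97 101 100]
150 [ 94  97  94  97  95 123  84  87  85  85  84  81  86  89  88  85  88  86
  87  72  99  96  98  99  98]
190 [ 96  97 100  98  90  95  83  85  82  80  85  84  82  81  84  83  84  83
  83 101  93  97 100  99 102]
200 [ 99  93  96  97  97  97  82  84  82  84  80  79  80  84  82  85  77  85
  84  99  96 101  98  99  99]
208 [139 141 142 175 178  88  97  67  71  71  71  66  66  66  69  69  72  65
  99 100 101  97  97  98  97]
214 [ 98  96  96  94  88  90 151  68  74  82  79  81  84  82  84  79  74  58
 101  95  98  99  98  98  99]
218 [102 100 
[... 923 characters left out ...]
]
208 [ 89  85  88  89  91  82  79  72  74  73  73  79  77  76  77  78  76  88
  84  83 158 155 156 153 152]
214 [ 87  85  84  83  83  85  81  63  64  74  73  77  73  73  71  62  73  86
  88  80 157 153 155 158 155]
218 [ 87  87  87  87  85  87  90  63  71  73  75  79  74  74  69  63  76  87
  85  82 158 157 158 157 158]
222 [ 84  86  86  85  88  87  77  44  43  44  46  45  47  41  48  44  52  83
  86  88  86 133 130 165 167]
240 [88 87 87 86 48 49 52 47 54 54 54 53 45 49 46 49 49 48 43 76 88 85 87 89
 87]
300 [13 12 20 27 23 14 49 42 48 52 47 49 54 49 48 46 41 45 49 21 32 17 18 25
 22]
340 [ 13  18 157 152 158  36  42  44  43  66  78  77  83  81  82  78  72  68
  64  68  50 150   6  13  19]
```

```bash
cat >> h.py <<'E'
def chk():
    np.set_printoptions(precision=1,suppress=True)
    m,im=shot("wrist");g=cv2.cvtColor(im,cv2.COLOR_BGR2GRAY)
    o=ctrl.get_obs();d=np.linalg.inv(np.array([[np.cos(CY),-np.sin(CY)],[np.sin(CY),np.cos(CY)]]))@(o["ee_pos"][:2]-CO)
    print("TCP case mm",d*1e3,o["ee_pos"][2]*1e3,"F",o["force"],"t",round(float(o["time"]),2))
    for c in(250,319,390):print(c,g[20:230:3,c-1:c+2].mean(1).astype(int))
    for t in np.arange(.4,1.9,.1):
        print(round(t,1),proj(m,c2w([lidp(t,113.5,7),lidp(t,110,32)]))[:,1],end=" ")
E
python3 nudge.py '.0095 0 .0073 0 0 0;0 0 0 0 0 0' - 120
python3 nudge.py '.0026 0 -.0043 0 0 0;.0028 0 -.0042 0 0 0;.0030 0 -.004 0 0 0;0 0 0 0 0 0'
python3 -c "
from h import *
chk()"
```

```text
time: 10.9
ee_pos: [0.5706, -0.0479, 0.1226]
tool_rot: [-3.129, -0.281, -0.0]
force: [-0.0, -0.3, -0.3]
grip_width: 0.0123
gripper_force: 117.6
time: 11.4
ee_pos: [0.5787, -0.0464, 0.1364]
tool_rot: [3.129, 0.281, 0.002]
force: [-0.1, -0.1, -0.7]
grip_width: 0.0124
gripper_force: 117.8
TCP case mm [-60.8  -1.5] 136.27383543059324 F [ 1.1  0.1 -0.9] t 11.45
250 [158 158 157 165 159 156 157 158 152 149 150 148 148 149 150 147 133 130
 129 128 129 129 128 128 129 129 130 129 129 129 130 130 129 130 130 128
 128 131 128 131 129 129 129 129 130 130 128 132 130 129 133 135 161 139
 108 107 109 109 117 134 159 160 138 113  88  87  91  90  89  89]
319 [155 154 153 171 158 158 156 155 151 152 151 151 152 151 152 153 134 128
 128 128 129 128 129 128 129 128 129 129 129 127 127 129 128 128 137 145
 145 144 145 145 145 145 145 143 145 144 144 146 142 145 144 144 160 154
 119 121 116  95  63  58  78  77  77  75  74  75  75  60  47  52]
390 [157 157 158 161 163 159 157 156 151 152 149 150 149 150 151 152 135 128
 131 128 129 128 128 130 129 129 128 128 129 128 128 127 127 130 128 128
 130 129 130 132 134 132 133 133 137 136 137 138 139 139 139 141 156 165
 128 129 133 137 142 159 160 158 159 160 158 162 159 162 161 161]
0.4 [206.5 198.6] 0.5 [203.6 190.7] 0.6 [198.7 180. ] 0.7 [191.4 166.2] 0.8 [181.3 148.9] 0.9 [168.3 128. ] 1.0 [151.9 103.5] 1.1 [131.9  75.5] 1.2 [108.4  44.8] 1.3 [81.6 12.2] 1.4 [ 51.8 -21.2] 1.5 [ 19.9 -53.8] 1.6 [-12.9 -84.2] 1.7 [ -45.2 -111.2] 1.8 [ -75.8 -133.7]
```

```bash
python3 nudge.py '.0032 0 -.0040 0 0 0;.0034 0 -.0038 0 0 0;.0036 0 -.0036 0 0 0;.0038 0 -.0034 0 0 0;0 0 0 0 0 0'
python3 -c "
from h import *
chk()"
```

```text
time: 12.08
ee_pos: [0.5928, -0.044, 0.1511]
tool_rot: [3.129, 0.281, 0.002]
force: [-0.2, 0.5, -1.0]
grip_width: 0.0125
gripper_force: 117.8
TCP case mm [-46.5  -1.5] 150.92582421219132 F [-0.3  0.5 -0.7] t 12.12
250 [158 159 160 157 158 158 157 156 158 160 132 157 157 158 158 157 154 155
 156 159 157 158 143 122 120 119 119 121 120 121 119 120 121 119 121 121
 120 120 121 120 121 123 123 125 125 131 131 136 137 140 183 142 142 142
 143 148 148 149 148 137 144 153 152 158 137  90  90  88  89  88]
319 [155 156 156 156 158 159 157 155 154 156 147 157 157 151 151 152 152 151
 151 151 151 151 153 121 120 119 120 121 120 119 120 120 118 118 126 135
 135 134 134 134 135 135 135 136 134 134 135 135 134 135 179 132 133 133
 131 131 129  57  61  70  78  75  76  78  74  76  74  60  46  52]
390 [157 158 157 154 155 155 157 157 157 158 160 160 157 159 158 157 159 158
 157 157 156 158 156 126 124 127 126 127 128 129 130 131 132 134 134 138
 138 143 136 135 135 137 137 137 138 141 139 139 139 149 189 146 157 158
 156 156 157 157 155 153 157 160 161 158 157 160 160 162 160 162]
0.4 [217.4 211.6] 0.5 [215.4 205.3] 0.6 [211.6 196.6] 0.7 [205.7 185.2] 0.8 [197.5 171. ] 0.9 [186.8 153.8] 1.0 [173.3 133.7] 1.1 [156.9 110.9] 1.2 [137.6  85.7] 1.3 [115.6  58.8] 1.4 [91.2 31.1] 1.5 [64.9  3.6] 1.6 [ 37.7 -22.7] 1.7 [ 10.5 -46.6] 1.8 [-15.8 -67.4]
```

```bash
python3 nudge.py '.0038 0 -.0033 0 0 0;.004 0 -.003 0 0 0;.0042 0 -.0028 0 0 0;.0043 0 -.0025 0 0 0;.0045 0 -.0022 0 0 0'
python3 nudge.py '.0046 0 -.002 0 0 0;.0047 0 -.0017 0 0 0;.0048 0 -.0014 0 0 0;0 0 0 0 0 0'
python3 -c "
from h import *
chk()"
```

```text
time: 12.75
ee_pos: [0.6127, -0.0402, 0.1646]
tool_rot: [3.129, 0.281, -0.0]
force: [-1.2, -1.7, -1.5]
grip_width: 0.0126
gripper_force: 117.8
time: 13.25
ee_pos: [0.6265, -0.0376, 0.1694]
tool_rot: [-3.129, -0.281, 0.0]
force: [-0.9, -0.1, -2.3]
grip_width: 0.0124
gripper_force: 118.8
TCP case mm [-12.3  -1.2] 169.27096124242973 F [-1.2 -0.4 -2.7] t 13.3
250 [157 158 159 159 159 157 157 157 155 157 158 154 156 156 157 159 158 158
 159 154 156 159 160 161 145 150 149 146 143 138 135 132 125 123 114 112
 107 114 127 128 131 132 131 132 133 135 183 179 175 176 177 176 177 176
 176 176 177 178 177 181 163 160 159 158 158 158 159 150 114 101]
319 [161 158 156 160 159 159 157 159 156 155 156 157 158 157 157 157 159 159
 159 159 156 154 156 160 153 142 142 143 141 141 141 143 143 141 141 134
 109 107 107 107 107 108 107 108 107 122 174 154 151 152 151 153 150 151
 152 130  60  60  73  75  76  76  74  74  72  72  72  66  44  49]
390 [158 159 159 162 159 158 157 160 159 158 161 159 159 158 156 158 157 157
 157 155 157 158 155 158 151 129 125 119 114 113 109 109 106 106 106 106
 101 100  97 100 108 113 112 110 110 125 184 180 177 176 176 177 174 177
 176 177 176 174 175 176 160 159 158 158 158 158 159 159 156 163]
0.4 [245.5 243.6] 0.5 [245.  239.7] 0.6 [243.2 233.9] 0.7 [239.6 226.1] 0.8 [234.3 216. ] 0.9 [226.9 203.6] 1.0 [217.4 188.9] 1.1 [205.6 171.9] 1.2 [191.5 153. ] 1.3 [175.2 132.5] 1.4 [156.8 111. ] 1.5 [136.9  89.1] 1.6 [115.8  67.6] 1.7 [94.2 47.2] 1.8 [72.9 28.4]
```

```bash
python3 -c "
from h import *
print(onz(ctrl.camera_model('top'),[(250,117),(405,118)],0),onz(ctrl.camera_model('scene'),[(340,130),(437,193)],0))"
python3 nudge.py '.0048 0 -.0012 0 0 0;.006 0 -.0015 0 0 0;.006 0 -.001 0 0 0;.006 0 -.0005 0 0 0;.006 0 0 0 0 0'
python3 -c "
from h import *
chk()"
```

```text
[[ 0.83761157  0.14341367  0.        ]
 [ 0.84255647 -0.254512    0.        ]] [[ 8.65798223e-01  1.65929723e-01  0.00000000e+00]
 [ 8.66589264e-01 -2.26974286e-01 -1.11022302e-16]]
time: 13.92
ee_pos: [0.6554, -0.0325, 0.1739]
tool_rot: [3.129, 0.28, 0.001]
force: [-1.2, -0.9, -1.5]
grip_width: 0.0125
gripper_force: 118.6
TCP case mm [18.3 -1.4] 173.9966942940965 F [ 0.7  0.3 -0.3] t 13.97
250 [158 157 158 158 158 160 160 157 156 157 158 158 160 159 162 162 161 160
 161 159 159 160 160 160 159 162 162 161 161 162 162 163 165 164 180 145
 150 150 150 149 150 149 152 151 152 141 182 195 193 193 193 188 164 164
 163 162 160 161 161 160 160 159 160 162 160 161 160 162 166 142]
319 [156 160 163 160 160 162 160 163 163 162 163 164 161 161 162 162 161 160
 160 157 155 158 160 160 159 160 160  88  92  96  94  94  94  93 183 176
 168 169 171 171 170 170 170 171 170 174  61  68  71  81  81  79  78  79
  79  78  79  77  78  75  76  75  76  76  71  72  74  63  42  46]
390 [158 157 155 158 158 160 158 157 161 162 164 161 162 162 161 160 160 161
 159 161 164 163 163 161 159 161 162 162 161 161 160 159 159 163 176 152
 150 146 146 147 145 145 147 149 149 146 143 190 193 191 193 192 162 162
 163 164 163 161 156 158 159 159 159 161 159 159 159 163 162 160]
0.4 [271.1 272. ] 0.5 [271.8 269.6] 0.6 [271.3 265.6] 0.7 [269.3 259.8] 0.8 [265.6 251.9] 0.9 [260.1 241.9] 1.0 [252.7 229.7] 1.1 [243.2 215.5] 1.2 [231.6 199.3] 1.3 [218.  181.6] 1.4 [202.4 162.6] 1.5 [185.1 143. ] 1.6 [166.6 123.3] 1.7 [147.4 104.2] 1.8 [127.9  86.3]
```

```bash
python3 nudge.py '.006 0 0 0 0 0;.006 0 .0005 0 0 0;.006 0 .001 0 0 0;.004 0 .001 0 0 0;0 0 0 0 0 0'
python3 -c "
from h import *
chk()"
```

```text
time: 14.6
ee_pos: [0.677, -0.0286, 0.1712]
tool_rot: [3.129, 0.281, 0.002]
force: [0.0, -0.0, -0.7]
grip_width: 0.0126
gripper_force: 118.0
TCP case mm [39.1 -1.2] 171.25432741071154 F [-0.1 -0.2 -0.8] t 14.65
250 [155 156 157 159 159 155 158 162 161 157 158 160 162 162 160 158 159 160
 161 161 160 161 162 162 161 161 162 163 162 160 198 145 147 147 147 146
 145 146 147 147 136 129 145 145 146 146 147  97  99  99  99  81 152 165
 165 162 161 162 166 163 165 163 161 161 161 161 159 159 161 163]
319 [ 32  37  31 157 159 159 158 158 158 160 163 163 162 164 164 164 167 164
 163 164 162 163 164 164 164 162  90  94  92  91 190 137 140 142 150 162
 162 163 165 163 154  69  63  83  83  82  84  83  80  82  81  83  83  80
  80  78  81  79  78  78  78  77  78  79  73  74  76  61  46  50]
390 [ 40  41  42  38  37  31  30  28 163 158 160 159 160 161 162 163 163 164
 166 165 162 163 162 162 163 161 162 164 162 164 190 141 147 146 147 148
 142 141 142 135 125 142 141 141 143 145 148 101 103 103 101  85 164 161
 162 163 165 165 162 161 163 163 164 160 160 159 161 161 161 161]
0.4 [292.5 295.5] 0.5 [294.1 294.3] 0.6 [294.6 291.5] 0.7 [293.6 286.9] 0.8 [291.2 280.4] 0.9 [287.  271.8] 1.0 [280.9 261.1] 1.1 [272.8 248.3] 1.2 [262.6 233.5] 1.3 [250.3 217. ] 1.4 [236.1 199.1] 1.5 [220.1 180.4] 1.6 [202.7 161.3] 1.7 [184.4 142.5] 1.8 [165.6 124.5]
```

```bash
python3 nudge.py '-.045 0 0 0 0 0;-.053 0 0 0 0 0;-.053 0 0 0 0 0;-.053 0 0 0 0 0;-.053 0 0 0 0 0'
python3 nudge.py '0 .05 0 0 0 0;0 .05 0 0 0 0;0 .05 0 0 0 0;0 0 0 0 .17 0;0 0 0 0 .17 0' >/dev/null
python3 nudge.py '0 0 0 0 .17 0;0 0 0 0 .17 0;-.0314 0 .039 0 0 0;-.0314 0 .039 0 0 0;0 0 0 0 0 0'
python3 - <<'E'
from h import *
np.set_printoptions(precision=4,suppress=True)
m,im=shot("wrist","pics/w6.png");r=handle(m,im);print(r[0],r[1])
g=cv2.cvtColor(im,cv2.COLOR_BGR2GRAY);print(g[20:240:4,317:321].mean(1).astype(int))
t,it=shot("top","pics/t6.png");r=handle(t,it,.06);print(r[1],r[3:],sep="\n")
hs=cv2.cvtColor(it,cv2.COLOR_BGR2GRAY)
for x in (305,320,335):print(x,hs[110:222:2,x-1:x+2].mean(1).astype(int))
for th in(0,1.5,1.6,1.7,1.8,1.9,2):print(th,proj(t,c2w([lidp(th,110,0),lidp(th,110,32),lidp(th,0,32)]))[:,1])
E
```

```text
time: 15.28
ee_pos: [0.4226, -0.0748, 0.1718]
tool_rot: [3.128, 0.281, 0.004]
force: [0.2, -1.3, 0.5]
grip_width: 0.0127
gripper_force: 117.7
time: 16.52
ee_pos: [0.4363, -0.2138, 0.0742]
tool_rot: [-2.941, -0.274, -0.785]
force: [0.1, -0.1, -0.4]
grip_width: 0.0123
gripper_force: 117.9
[ 303  222   32  127 2845] [317.7097 290.3311]
[158 160 157 157 157 159 160 158 157 153 156 155 154 154 156 154 154 156
 157 158 158 160 159 158 159 158 133 134 154 162 137 138 138 140  80  82
  81  79  79  81  80  80  79  78  78  76  76  77  74  73  72  44  49  49
  49]
[395.  271.5]
(array([ 0.4492, -0.214 ,  0.06  ]), array([[ 0.4549, -0.2071,  0.06  ],
       [ 0.4577, -0.2154,  0.06  ],
       [ 0.4398, -0.2214,  0.06  ],
       [ 0.437 , -0.213 ,  0.06  ]]))
305 [ 30  30  19  11 104 130 132 132 134 133 133 137 124 123 104  85 110  99
  97  96  97  96  95  94  99 120 129 128 127 117  97  55  34 140 162 162
 159 103  82  28  18  18  25  22  30  49  55  23  16  18  21  23  40  52
  80 134]
320 [ 33  28  19  12 106 133 135 134 135 135 128 119 125 102  92 110  97  96
  94  95  94  96  95 102 124 129 131 131 129  90  41  23  26  22  21  21
  19  25  21  23  23  16  24  24  20  23  21  20  22  23  26  53  56  90
 130 132]
335 [ 35  32  21   7 101 132 133 132 134 131 124 123 123 125 121  97  96  98
  95  96  95  95 103 128 128 127 121 119  85  34  17  22  20  26  41  55
  37  22  20  20  19  33  49  50  32  25  23  27  20  19  54  51 112 131
 131 132]
0 [213.817  211.753  166.1346]
1.5 [160.8678 146.7502 156.5166]
1.6 [156.0592 142.3827 156.8375]
1.7 [151.4191 138.3541 157.2809]
1.8 [147.0062 134.7089 157.8416]
1.9 [142.8741 131.4848 158.5133]
2 [139.071  128.7113 159.2887]
```

```bash
python3 nudge.py '-.0157 0 .0195 0 0 0;-.0157 0 .0195 0 0 0;0 0 0 0 0 0'
python3 nudge.py '-.003 0 .0038 0 0 0;-.003 0 .0038 0 0 0;0 0 0 0 0 0'
```

```text
time: 17.0
ee_pos: [0.4306, -0.215, 0.0284]
tool_rot: [-2.945, -0.281, -0.795]
force: [1.4, 0.8, -1.5]
grip_width: 0.0121
gripper_force: 117.9
time: 17.38
ee_pos: [0.4285, -0.2144, 0.018]
tool_rot: [-2.944, -0.281, -0.793]
force: [0.3, -0.1, 0.4]
grip_width: 0.0125
gripper_force: 117.9
```

```bash
python3 nudge.py '-.0025 0 .0032 0 0 0;-.0012 0 .0016 0 0 0;0 0 0 0 0 0'
python3 nudge.py '-.0012 0 .0016 0 0 0;0 0 0 0 0 0'
python3 -c "
from h import *
A=R.from_rotvec(ctrl.get_obs()['tool_rot']).as_matrix();print(A)"
```

```text
time: 17.75
ee_pos: [0.4281, -0.2141, 0.0151]
tool_rot: [-2.943, -0.278, -0.802]
force: [-11.7, -3.3, 32.4]
grip_width: 0.0129
gripper_force: 122.6
time: 18.0
ee_pos: [0.4281, -0.2141, 0.015]
tool_rot: [-2.943, -0.277, -0.807]
force: [-18.5, -6.3, 48.5]
grip_width: 0.0127
gripper_force: 125.5
[[ 0.8450361   0.19356171  0.49844544]
 [ 0.15266193 -0.98071584  0.1220278 ]
 [ 0.51245324 -0.02702425 -0.85828979]]
```

```bash
python3 nudge.py '.0015 0 -.0025 0 0 0;0 0 0 0 0 0;0 0 0 0 0 0'
python3 nudge.py '0 0 0 0 0 0;0 0 0 0 0 0;0 0 0 0 0 0;0 0 0 0 0 0' .06 20
python3 nudge.py '0 0 -.02 0 0 0;0 0 -.05 0 0 0;0 0 -.05 0 0 0;0 0 -.04 0 0 0;0 0 0 0 0 0'
python3 - <<'E'
from h import *
np.set_printoptions(precision=4,suppress=True)
m,im=shot("wrist","pics/w7.png");r=handle(m,im,.012);print(*r,sep="\n")
for n in("top","scene"):
    m,im=shot(n,f"pics/{n}7.png");r=handle(m,im,.012);print(n,*r,sep="\n")
E
```

```text
time: 18.38
ee_pos: [0.428, -0.2141, 0.0152]
tool_rot: [-2.943, -0.28, -0.8]
force: [-6.9, -2.4, 22.9]
grip_width: 0.0127
gripper_force: 121.0
time: 18.88
ee_pos: [0.4273, -0.2141, 0.0123]
tool_rot: [-2.944, -0.281, -0.791]
force: [0.2, -0.6, 0.9]
grip_width: 0.0599
gripper_force: 0.0
time: 19.5
ee_pos: [0.3487, -0.2354, 0.1523]
tool_rot: [-2.949, -0.281, -0.795]
force: [1.6, -0.6, -0.5]
grip_width: 0.0601
gripper_force: 0.0
[308 168  17  59 423]
[316.4894 186.5272]
[[307.4144 168.1175]
 [321.4309 167.4804]
 [324.0907 225.9959]
 [310.0742 226.633 ]]
[ 0.4254 -0.2152  0.012 ]
[[ 0.4451 -0.2005  0.012 ]
 [ 0.4489 -0.2163  0.012 ]
 [ 0.3827 -0.2323  0.012 ]
 [ 0.379  -0.2172  0.012 ]]
top
[388 273   9  21  99]
[392.1616 281.6061]
[[387.1177 273.4706]
 [392.7647 272.0589]
 [397.8235 292.2942]
 [392.1765 293.7059]]
[ 0.4266 -0.2151  0.012 ]
[[ 0.4459 -0.2029  0.012 ]
 [ 0.4495 -0.2166  0.012 ]
 [ 0.4013 -0.2287  0.012 ]
 [ 0.3978 -0.215   0.012 ]]
scene
[320 270  11  17  58]
[325.7759 276.7069]
[[319.638  285.8448]
 [326.6725 269.431 ]
 [331.138  271.3448]
 [324.1035 287.7587]]
[ 0.4278 -0.2181  0.012 ]
[[ 0.3991 -0.2268  0.012 ]
 [ 0.4442 -0.2044  0.012 ]
 [ 0.4482 -0.2158  0.012 ]
 [ 0.4031 -0.2379  0.012 ]]
```

```bash
python3 - <<'E'
from h import *
np.set_printoptions(precision=4,suppress=True)
b=c2w([-20,-30,61])[0];print(b)
t=cv2.imread("pics/top7.png");m=ctrl.camera_model("top");p=proj(m,[b])[0];print(p)
x,y=p.astype(int);h=cv2.cvtColor(t,cv2.COLOR_BGR2HSV)[y-9:y+10,x-9:x+10]
print(h[:,:,0]);print(h[:,:,1]);print(h[:,:,2])
o=ctrl.get_obs();A=R.from_rotvec(o["tool_rot"]);print(A.inv().apply(np.array([b[0]-.06,b[1],.15])-o["ee_pos"]))
E
```

```text
[ 0.6237 -0.0674  0.061 ]
[332.3954 195.9336]
[[  0 130  90  45  53 140  60  36  35  47  34  34  53 150  75  90  75 135
   80]
 [ 69 150 120 108  25  90 101 145 160 110  60  60 120  42  20  42 110 100
   39]
 [ 53  45 114  96  12  60  75  65  48  75  60 100 128  30 150  43 126 110
   20]
 [  8  60  84  90 138 135  60 120  12  73  66  60  60  83   0   0  75  75
   30]
 [  0  60  80 143  30  30  73  60 105 120  45  90   0 120  80   0   0  11
  130]
 [120  60 120 105  35  36 105 150  10   8 150 173   4 173  60  69 129   0
   90]
 [165  90  96 140  80  90 150   4   7   0 176 178 179 177 156  30  80 110
  143]
 [ 50  40   0  80  42  42   4 175 178 179 177 179 175 178 175   0  85 100
   60]
 [120 150  30  80  60  15   5   0 176 178 176 177 176 179   0   4  60  60
   45]
 [ 15 114  53  23  60 150 168 176 176 176 178 176 176 177 179 175  16 175
  150]
 [150  50  73  70 150  23   6 178 178 175 178 178 178 179 178   0 120  68
   38]
 [ 42   0  77  53   0  25 165   0   1 179 176 176 177 177 175  10  45 147
  105]
 [144  18   0  24  40  40   4   4   2 178 176 179 178   6   2 162   0 150
   73]
 
[... 2492 characters left out ...]
 27 21 21 22]
 [20 16 19 19 17 29 25 52 76 92 98 95 89 74 43 29 23 20 15]
 [24 13 16 19 23 20 29 54 82 95 94 97 97 82 57 31 21 18 21]
 [25 20 17 13 22 13 38 61 87 94 98 95 95 85 55 31 13 21 23]
 [22 23 22 22 17 15 27 49 72 85 92 93 86 70 40 32 19 15 18]
 [20 25 19 20 25 19 17 33 51 67 75 76 64 50 29 26 28 20 15]
 [25 25 19 19 21 17 22 31 38 49 48 50 46 30 28 22 14  7 20]
 [24 22 24 24 22 28 27 24 31 35 39 38 30 31 22 15 14 14 11]
 [21 23 20 21 21 14 19 29 35 35 35 35 19 29 17 25 26 18 16]
 [18 23 28 24 26 14 20 21 23 28 25 22 24 27 24 24 13 20 24]
 [20 22 23 15 30 22  7 18 27 12 21 19  5 27 20 21 21 16 17]
 [22 18 20 29 23 18 16 17 26 24 19 15 23 20 22 22 11 14 16]]
[ 0.208  -0.1209  0.1259]
```

```bash
cat >> h.py <<'E'
def redcap(m,im,z=.061):
    k=cv2.inRange(cv2.cvtColor(im,cv2.COLOR_BGR2HSV),(165,110,50),(180,255,255))|cv2.inRange(cv2.cvtColor(im,cv2.COLOR_BGR2HSV),(0,110,50),(6,255,255))
    n,l,s,c=cv2.connectedComponentsWithStats(k)
    for i in range(1,n):
        if s[i,4]>25:print(s[i],c[i],onz(m,[c[i]],z)[0])
E
python3 nudge.py '.0416 -.0242 .0252 0 0 0;.0416 -.0242 .0252 0 0 0;.0416 -.0242 .0252 0 0 0;.0416 -.0242 .0252 0 0 0;.0416 -.0242 .0252 0 0 0' .036
python3 nudge.py '0 0 0 0 -.135 0;0 0 0 0 -.135 0;0 0 0 0 0 0'
python3 - <<'E'
from h import *
np.set_printoptions(precision=4,suppress=True)
m,im=shot("wrist","pics/w8.png");redcap(m,im)
print(proj(m,c2w([-20,-30,61])),R.from_rotvec(ctrl.get_obs()["tool_rot"]).as_matrix())
m,im=shot("top");redcap(m,im);m,im=shot("scene");redcap(m,im)
E
```

```text
time: 20.27
ee_pos: [0.5645, -0.0647, 0.1479]
tool_rot: [-2.943, -0.282, -0.786]
force: [0.2, -0.6, -0.1]
grip_width: 0.0362
gripper_force: 0.0
time: 20.65
ee_pos: [0.5667, -0.0591, 0.1485]
tool_rot: [-2.987, -0.313, -0.545]
force: [0.1, -0.1, -0.7]
grip_width: 0.0361
gripper_force: 0.0
[338 173  18  19 259] [346.5135 181.9575] [ 0.6231 -0.0688  0.061 ]
[[345.1482 180.9641]] [[ 0.9161  0.2144  0.3388]
 [ 0.1823 -0.9754  0.1242]
 [ 0.3571 -0.052  -0.9326]]
[133  81  12  11  65] [137.5692  86.2923] [0.8963 0.424  0.061 ]
[330 192   8   8  50] [333.4 195.4] [ 0.6251 -0.0697  0.061 ]
[338 189   6   7  35] [340.4571 191.9714] [ 0.6209 -0.0738  0.061 ]
```

```bash
python3 nudge.py '0 0 0 -.056 -.1 0;0 0 0 0 0 0'
python3 - <<'E'
from h import *
np.set_printoptions(precision=4,suppress=True)
o=ctrl.get_obs();A=R.from_rotvec(o["tool_rot"]);print(A.as_matrix(),o["ee_pos"])
b=np.array([.6235,-.0695,0]);f=np.array([np.cos(.177),np.sin(.177),0])
P=b+.003*f+[0,0,.044]
for z in(.1,.044):print(A.inv().apply(P+[0,0,z-.044]-o["ee_pos"]))
print(A.inv().apply([0,0,-.01]))
E
```

```text
time: 21.05
ee_pos: [0.5654, -0.0596, 0.1495]
tool_rot: [-3.068, -0.308, -0.421]
force: [0.5, 0.1, 0.7]
grip_width: 0.0359
gripper_force: 0.0
[[ 0.9438  0.1989  0.2639]
 [ 0.1908 -0.98    0.0563]
 [ 0.2698 -0.0028 -0.9629]] [ 0.5654 -0.0596  0.1495]
[0.0425 0.0215 0.0632]
[0.0274 0.0216 0.1171]
[-0.0027  0.      0.0096]
```

Hover over it, then straight down.

```bash
python3 nudge.py '.0215 .0108 .0316 0 0 0;.021 .0107 .0316 0 0 0;0 0 0 0 0 0'
python3 nudge.py '-.004 0 .0145 0 0 0;-.004 0 .0145 0 0 0;-.004 0 .0145 0 0 0;-.003 0 .0105 0 0 0;0 0 0 0 0 0'
python3 -c "
from h import *
np.set_printoptions(precision=4,suppress=True)
m,im=shot('wrist','pics/w9.png');redcap(m,im);o=ctrl.get_obs();A=R.from_rotvec(o['tool_rot']);print(A.inv().apply(np.array([.6235,-.0695,0])+[.003,.0005,.044]-o['ee_pos']))"
```

```text
time: 21.42
ee_pos: [0.6259, -0.0702, 0.0977]
tool_rot: [-3.067, -0.303, -0.417]
force: [-0.4, 0.5, 0.0]
grip_width: 0.0363
gripper_force: 0.0
time: 22.05
ee_pos: [0.6253, -0.0694, 0.0428]
tool_rot: [-3.069, -0.304, -0.416]
force: [0.1, -0.2, 0.1]
grip_width: 0.0357
gripper_force: 0.0
[301 248  32  35 833] [316.2941 264.8499] [ 0.6244 -0.0689  0.061 ]
[ 0.0008 -0.0005 -0.0002]
```

```bash
python3 nudge.py '0 0 0 0 0 0;0 0 0 0 0 0;0 0 0 0 0 0;0 0 0 0 0 0' 0.0 50
python3 nudge.py '.0027 0 -.0096 0 0 0;.0054 0 -.0193 0 0 0;.0081 0 -.0289 0 0 0;.0081 0 -.0289 0 0 0;0 0 0 0 0 0'
python3 -c "
from h import *
np.set_printoptions(precision=4,suppress=True)
m,im=shot('wrist','pics/w10.png');redcap(m,im,.14)
m,im=shot('top');redcap(m,im,.14);m,im=shot('scene');redcap(m,im,.14)"
```

```text
time: 22.6
ee_pos: [0.6265, -0.0699, 0.0446]
tool_rot: [-3.07, -0.304, -0.421]
force: [-1.1, 1.0, 2.6]
grip_width: 0.0168
gripper_force: 48.9
time: 23.22
ee_pos: [0.628, -0.0706, 0.1371]
tool_rot: [-3.071, -0.305, -0.428]
force: [0.8, 0.3, -0.3]
grip_width: 0.0171
gripper_force: 48.8
[303 249  31  33 722] [318.2036 266.4917] [ 0.6221 -0.072   0.14  ]
[133  82  12  10  65] [137.7385  86.5385] [0.8618 0.3922 0.14  ]
```

```bash
python3 nudge.py '-.017 0 -.0515 0 0 0;-.017 0 -.0515 0 0 0;-.017 0 -.0515 0 0 0;-.017 0 -.0515 0 0 0;0 0 0 0 .1 0'
python3 nudge.py '0 0 0 0 .16 0;0 0 0 0 .16 0;0 0 0 0 .16 0;0 0 0 0 .16 0;0 0 0 0 .16 0'
python3 nudge.py '0 0 0 0 .16 0;0 0 0 0 .16 0;0 0 0 0 .16 0;0 0 0 0 0 0;0 0 0 0 0 0'
python3 - <<'E'
from h import *
np.set_printoptions(precision=4,suppress=True)
o=ctrl.get_obs();A=R.from_rotvec(o["tool_rot"]);print(A.as_matrix(),o["joint_positions"])
# bottle axis in tool at grasp: tool then
A0=R.from_rotvec([-3.07,-.304,-.421]);a=A0.inv().apply([0,0,1]);p=A0.inv().apply(np.array([.6238,-.0692,.018])-[.6265,-.0699,.0446])
print("bottle axis",A.apply(a),"angle",np.arccos(A.apply(a)[2]),"origin",A.apply(p)+o["ee_pos"])
m,im=shot('wrist','pics/w11.png');redcap(m,im,.14)
t,it=shot("top","pics/top11.png");r=handle(t,it,.012);print(r[0],r[1],r[3],r[4]);
g=cv2.cvtColor(it,cv2.COLOR_BGR2GRAY);print(g[110:160:2,319:322].mean(1).astype(int))
s,si=shot("scene","pics/scene11.png");r=handle(s,si,.012);print(r[0],r[3],r[4])
E
```

```text
time: 24.0
ee_pos: [0.5093, -0.095, 0.3175]
tool_rot: [-3.037, -0.302, -0.583]
force: [0.2, 0.2, -0.7]
grip_width: 0.0167
gripper_force: 48.8
time: 24.62
ee_pos: [0.5072, -0.0836, 0.3091]
tool_rot: [-2.627, -0.279, -1.428]
force: [0.1, 0.7, -0.4]
grip_width: 0.0168
gripper_force: 48.8
time: 25.25
ee_pos: [0.5162, -0.0855, 0.3109]
tool_rot: [-2.222, -0.237, -1.919]
force: [-0.6, -0.1, 0.6]
grip_width: 0.0172
gripper_force: 49.0
[[ 0.1464  0.2469  0.9579]
 [-0.0062 -0.9681  0.2505]
 [ 0.9892 -0.0426 -0.1402]] [-1.0081  0.6232  2.443   1.8667  1.4078 -1.4549]
bottle axis [-0.8834 -0.2418  0.4014] angle 1.1577018358084374 origin [ 0.5384 -0.078   0.298 ]
[157 198   7  11  46] [159.7826 203.087 ] [0.8501 0.3878 0.14  ]
[109 209   7   5  28] [111.8929 210.9286] [0.7965 0.4724 0.14  ]
[303 250  31  33 790] [318.2367 265.6203] [ 0.7074 -0.03    0.14  ]
[389 276  12  32 146] [394.6575 291.4932] [ 0.4031 -0.221   0.012 ] [[ 0.4392 -0.2062  0.012 ]
 [ 0.4421 -0.2193  0.012 ]
 [ 0.3687 -0.2351  0.012 ]
 [ 0.3659 -0.2221  0.012 ]]
[ 32  28  14  17 107 136 136 136 137 137 130 124 128 104  93 109  99  97
  96  98  97  96  97 103 127]
[309 288   8   9  25] [ 0.3743 -0.2278  0.012 ] [[ 0.3625 -0.227   0.012 ]
 [ 0.3863 -0.2196  0.012 ]
 [ 0.3877 -0.2285  0.012 ]
 [ 0.364  -0.2358  0.012 ]]
```

```bash
python3 nudge.py '.01 0 .03 0 0 0;.01 0 .04 0 0 0;.01 0 .03 0 0 0;0 0 0 0 .12 0;0 0 0 0 .12 0'
python3 nudge.py '0 0 0 0 .06 0;0 0 0 0 0 0;0 0 0 0 0 0;0 0 0 0 0 0'
python3 - <<'E'
from h import *
np.set_printoptions(precision=4,suppress=True)
o=ctrl.get_obs();A=R.from_rotvec(o["tool_rot"]);print(o["joint_positions"],o["joint_vel"])
A0=R.from_rotvec([-3.07,-.304,-.421]);a=A0.inv().apply([0,0,1]);p=A0.inv().apply(np.array([.6238,-.0692,.018])-[.6265,-.0699,.0446])
print("angle",np.degrees(np.arccos(A.apply(a)[2])),"origin",A.apply(p)+o["ee_pos"])
m,im=shot('wrist');redcap(m,im,.14)
t,it=shot("top");r=handle(t,it,.012);print(r[4]);g=cv2.cvtColor(it,cv2.COLOR_BGR2GRAY);print(g[110:160:2,319:322].mean(1).astype(int))
E
```

```text
time: 26.02
ee_pos: [0.6163, -0.0599, 0.3318]
tool_rot: [-1.956, -0.209, -2.175]
force: [-0.1, 0.5, -1.0]
grip_width: 0.0171
gripper_force: 48.9
time: 26.52
ee_pos: [0.6166, -0.0615, 0.3286]
tool_rot: [-1.896, -0.193, -2.222]
force: [0.0, 0.6, 0.4]
grip_width: 0.017
gripper_force: 48.9
[-0.693   0.8107  2.2607  2.2144  1.6915 -1.4747] [-0.0014  0.0138 -0.0025 -0.      0.0051 -0.0029]
angle 83.70549822354384 origin [ 0.6416 -0.0537  0.3233]
[303 249  31  34 821] [318.2229 265.3752] [1.0533 0.0553 0.14  ]
[ 65 300   8   8  45] [ 68.5111 303.0889] [0.8008 0.4703 0.14  ]
[[ 0.7004 -0.0529  0.012 ]
 [ 0.7146 -0.0624  0.012 ]
 [ 0.6961 -0.0884  0.012 ]
 [ 0.682  -0.0788  0.012 ]]
[ 34  32  14  14 113 144 144 143 145 145 138 130 135 110 101 119 106 105
 104 104 104 104 104 111 135]
```

```bash
python3 -c "
from workcell import ctrl
print(ctrl.hand_in())"
```

```text
the job is handed in; nothing more can be done
None
```

I handed the job in at about 27 s, but the system gave no verdict. My last measurements show the lid open at roughly 1.85 rad and the spatula lying flat on the bench. The brown bottle is held on its side at about 84°, its underside about 0.32 m above the bench. I did not re-measure the other bottles, the vial or the timer after the moves. The spatula slipped to about 0.65 rad nose-down in the grip while levering, but the lid was levered past half open with the spatula and my path kept the fingers away from it until then.

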